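# Tip a test tile out of its well and weigh it

### The job

Take the square-ended clay test tile out of its tip-up well: press its near end, over the wide open end of the well, down as far as it goes so that the tile tips up and stays up, then take it by the raised end and set it down flat in the middle of the balance pan, without dropping it onto the pan. Leave the round-ended tile lying flat in its own well.

Things in the scene. Friction and masses are not known exactly. Their poses are not given: they have to be found in the camera images.
- tile: Square-ended fired-clay tile, 90 x 30 x 6 mm (x, y, z), about 34 g. Origin: centre of its underside; x along its length from the end to press (-x) to the end that rises (+x), z up out of its face. It starts lying flat in its rest's well, top face flush with the rest, 36 mm above the bench, its sides out of reach. Once tipped, it can be taken across its width about 33 mm from its centre.
- rest: Fixed aluminium tip-up rest of that tile, 106 x 62 x 36 mm; origin on the bench under the lying tile's centre, x as the tile's. Well 35 mm wide, 50 mm over the 40 mm at its open -x end. In it a stiff rocker: 3 to 6 N right at the tile's -x end (best overhanging it), 11 to 16 mm down to a stop, tips the tile 28 deg about a pin 8 mm from its centre towards -x; the +x end rises 25 mm and stays up.
- round_tile: The tile to leave alone: 90 x 30 x 6 mm like the other, but its +x end is rounded to a half circle. It lies flat in a second rest, the same as the first. Origin: centre of its underside, x along its length to the round end, z up.
- pan (a point): Centre of the top face of the laboratory balance's round steel pan, 132 mm across, 62 mm above the bench; z up, x away from the display. The fixed white balance under it is 150 x 150 mm and 52 mm high; its lower display wedge (34 mm high) reaches 106 mm from the centre on the -x side.
There are look-alikes about, which are no part of the job. What is shaped like the rest but purple is not meant. Leave any red look-alike of the part that bears pan alone.

How it is judged:
On the way:
1. the square-ended tile is tipped up by more than 17 degrees, still in its rest (angle between tile's own z axis and vertical above 0.3 rad and distance between tile and rest below 0.05 m), for 0.2 s.
At the end, for the whole second after the job is handed in: The square-ended tile lies at rest, flat, face up on the balance pan (within 10 degrees of level), its centre within 20 mm of the pan's centre; the round-ended tile is still in its well, within 15 mm of where it was (horizontal distance between tile and pan below 0.02 m and z of tile in the frame of pan between -0.003 and 0.006 m and angle between tile's own z axis and vertical below 0.175 rad and linear speed of tile below 0.02 m/s and distance of round_tile from where it was at the start of the episode below 0.015 m); the robot touches nothing.
It fails at once if the round-ended tile is tipped by more than 12 degrees or moved by more than 15 mm (angle between round_tile's own z axis and vertical above 0.21 rad or distance of round_tile from where it was at the start of the episode above 0.015 m).
It fails at once if the square-ended tile is let go with its centre more than 35 mm above the pan (horizontal distance between tile and pan below 0.07 m and z of tile in the frame of pan above 0.035 m and contact force between the fingers and tile below 0.05 N).
It also fails if it takes over 50 s, if anything falls off the work surface, if the arm or the gripper's body presses on something with over 40 N, if the wrist force passes 120 N, or if a joint passes its speed limit or range.

### The arm

A 7-joint arm with a two-finger parallel gripper is mounted at the origin on the work surface. World frame = base frame: x ahead of the robot, y to its left, z up, the work surface at z = 0. Lengths are in m, angles in rad, forces in N, time in s.
With the tool pointing down it reaches from about 0.35 to 0.9 m from the base axis. Payload 19.9 kg.
Tool frame: the origin (TCP) lies between the finger pads; the fingertips stand ahead of it and the grasp point (between the pads) lies 11 mm behind it (arm.tips_ahead is the z of the fingertips in the tool frame, in m); z points along the fingers, y is the line along which they close (so a half turn about z gives the same grasp; the last joint's range is limited). The gripper opens to 85 mm and grips with 20 to 120 N. Pads are 22 mm wide; open, the fingers measure 114 mm over their backs; the gripper's body (76 mm by 85 mm) begins 54 mm behind the grasp point. The pads swing forward as they close: fully open they stand 13 mm farther back than shut.
Start: joints at [-1.179, 0.417, -0.01, 1.614, 0.005, 1.111, -0.053], TCP at [0.263, 0.567, 0.239] pointing down, gripper open.
Joint ranges: [-2.81, 2.81], [-0.39, 2.02], [-1.27, 1.25], [0.06, 2.57], [-1.19, 4.33], [0.19, 2], [-2.82, 2.82]. Speed limits (rad/s): [1.89, 1.89, 2.39, 2.39, 3.01, 3.01, 3.01].

### API

Orientations are given as a unit quaternion [x, y, z, w].
In Python, from plant import arm gives the robot as it stands. The module is installed in compiled form; this text tells all that it offers. Calls block until the motion is done:
- arm.move_to(position, orientation): joint-space move of the TCP to a pose.
- arm.move_linear(position, frame=None, speed=0.15, stop_force=None): straight line of the TCP; frame=None keeps the orientation; speed is the mean speed in m/s. With stop_force (N) it stops when the force on the tool has changed by that much, and returns True; else False.
- arm.goto_joints(angles): joint-space move.
- arm.let_go() and arm.close(): open the fingers fully, or close them until they stop; the grip force is fixed at half the most.
- arm.wait(seconds).
- arm.inverse_kinematics(position, orientation): joint angles nearest the present ones, or None.
- arm.sense(): the state.
- arm.snapshot(name): name is "side" or "top"; returns a dict with "pixels" (480x640x3 uint8, red, green, blue), "mtx" (3x3 intrinsics, pixels), "R" (3x3) and "t" (3): a world point X has camera coordinates R X + t. Camera axes: x right, y down, z forward; pixel columns grow to the right and rows downward; lengths in m; the calibration is good to about 2 mm. A picture is of the moment at which its call begins. There is no depth.
A pose or a line that the arm cannot do raises arm.Unreachable and nothing moves.
- arm.finish_job(): hands the job in; it is judged then, once.
The state is a dict: "t": time; "joint_positions": joint angles; "joint_velocities": joint speeds; "joint_efforts": joint torques, N m; "position": TCP position; "orientation": TCP orientation; "contact_force": force on the tool from outside, world axes, zero at the start; "moment": the same for the moment, N m; "grip_width": finger opening in m; "grip_force": force on a finger pad.
Only numpy, scipy, OpenCV 4.12 (cv2) and the standard library are available. Lean on these libraries where they do the work, as an engineer would, in place of code of your own. Each camera call takes 0.05 s, during which the arm holds its last target. There are 200 camera calls.

## Working session

There is one attempt and no reset: what is moved stays moved. The work goes in short steps, each a Python script; the robot and the scene stay as the last script left them, time stands still between calls to the robot, and variables do not carry over. Pictures are saved under pics/ and viewed, at most 10 in all, crops included, and the job is handed in when it is done.

```bash
mkdir -p pics; python3 - <<'E'
from plant import arm
import cv2,pickle
d={}
for n in("top","side"):
    s=arm.snapshot(n);d[n]=s;cv2.imwrite(f"pics/{n}0.png",s["pixels"][:,:,::-1])
    print(n,s["mtx"].round(1).tolist(),s["R"].round(3).tolist(),s["t"].round(3).tolist())
pickle.dump(d,open("s0.pkl","wb"));print(arm.sense(),arm.tips_ahead)
E
```

```text
top [[472.7, 0.0, 317.1], [0.0, 472.7, 234.8], [0.0, 0.0, 1.0]] [[0.008, -1.0, -0.006], [-0.996, -0.008, -0.09], [0.09, 0.007, -0.996]] [-0.083, 0.496, 1.14]
side [[529.2, 0.0, 316.9], [0.0, 529.2, 238.3], [0.0, 0.0, 1.0]] [[0.927, -0.374, -0.005], [-0.24, -0.584, -0.776], [0.287, 0.72, -0.631]] [-0.473, 0.109, 1.229]
{'t': 0.1, 'joint_positions': array([-1.1785199 ,  0.41792129, -0.01029663,  1.61411102,  0.00469043,
        1.110713  , -0.05299348]), 'joint_velocities': array([-0.00028098,  0.00077544,  0.00026635, -0.00275319, -0.0006803 ,
        0.0013213 , -0.002676  ]), 'joint_efforts': array([ 1.05902138e-03, -8.65819073e+01,  6.80560581e-01, -4.35633123e+01,
        1.92197144e-02,  4.99974019e-03, -1.21031148e-04]), 'position': array([0.26256719, 0.56683198, 0.23871972]), 'orientation': array([ 2.15189592e-01,  9.76572128e-01, -5.58512438e-04, -8.15190019e-05]), 'contact_force': array([ 0.43226007,  0.3682022 , -0.06628818]), 'moment': array([ 0.05079821, -0.04850182,  0.02109287]), 'grip_force': 0.0, 'grip_width': 0.08522100866031014} 0.008
```

View pics/top0.png

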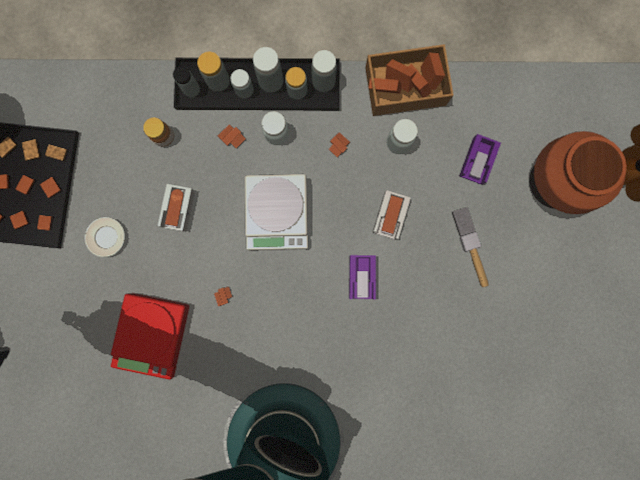

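View pics/side0.png

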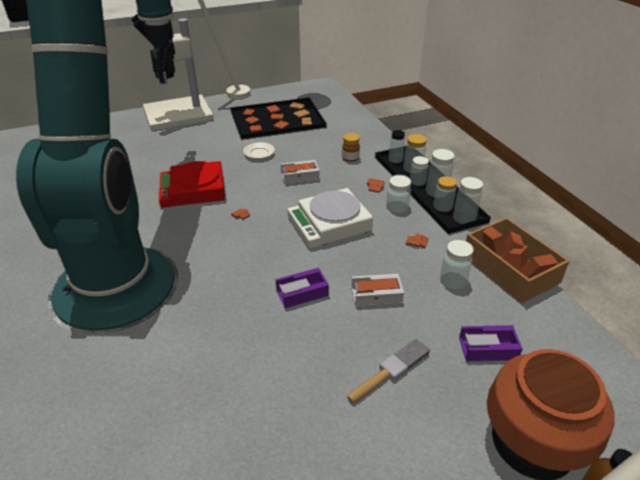

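The top picture shows white rests at about (175,207) and (392,215) and the white balance with its pan at (276,205). I need enlarged crops to tell the square tile from the round one.

```bash
python3 - <<'E'
import cv2,pickle,numpy as np
d=pickle.load(open("s0.pkl","rb"))
T=d["top"]["pixels"][:,:,::-1];S=d["side"]["pixels"][:,:,::-1]
def c(I,x,y,w,h,W,H): return cv2.resize(np.ascontiguousarray(I[y:y+h,x:x+w]),(W,H),interpolation=cv2.INTER_CUBIC)
a=np.hstack([c(T,150,175,50,40*3//2,333,400),c(T,367,185,50,60,333,400)])
b=np.hstack([c(S,274,150,60,36,333,200),c(S,346,270,60,36,333,200)])
cv2.imwrite("pics/crop.png",np.vstack([a,b]))
E
```

```text
(no output)
```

View pics/crop.png

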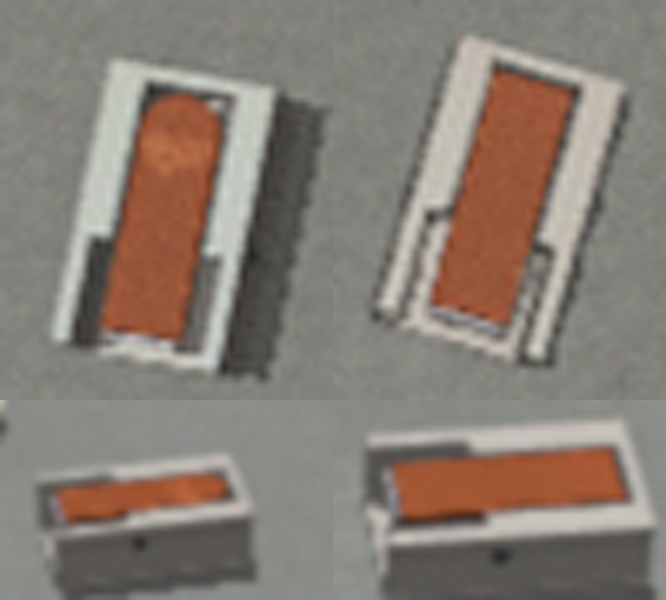

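The left rest, around (175,207), holds the round-ended tile. The right one, around (392,215), holds the square tile, with its open end towards the robot. Next I'll rectify both planes and measure.

```bash
cat > h.py <<'E'
import cv2,numpy as np
def rect(s,x0,x1,y0,y1,z,r=2000):
    """world patch at height z; image col=(y-y0)*r, row=(x-x0)*r"""
    n=(int((y1-y0)*r),int((x1-x0)*r))
    A=np.array([[0,1/r,x0],[1/r,0,y0],[0,0,z],[0,0,1]])
    H=s["mtx"]@np.c_[s["R"],s["t"]]@A
    return cv2.warpPerspective(np.ascontiguousarray(s["pixels"]),H,n,flags=cv2.INTER_LINEAR|cv2.WARP_INVERSE_MAP)
def unproj(s,u,v,z):
    d=s["R"].T@np.linalg.solve(s["mtx"],[u,v,1]);c=-s["R"].T@s["t"]
    return c+d*(z-c[2])/d[2]
def tile(s,c,z,w=.08,r=2000):
    I=rect(s,c[0]-w,c[0]+w,c[1]-w,c[1]+w,z,r).astype(int)
    m=((I[...,0]>1.5*I[...,2])&(I[...,0]>60)).astype(np.uint8)
    k=max(cv2.findContours(m,0,1)[0],key=cv2.contourArea)
    (a,b),sz,_=R=cv2.minAreaRect(k);B=cv2.boxPoints(R)/r+[c[1]-w,c[0]-w]
    e=[B[1]-B[0],B[2]-B[1]];e=max(e,key=np.linalg.norm)
    if e[1]<0:e=-e
    return np.array([b/r+c[0]-w,a/r+c[1]-w]),np.array(sz)/r,np.arctan2(e[0],e[1])
E
python3 - <<'E'
import pickle,cv2,numpy as np
from h import *
d=pickle.load(open("s0.pkl","rb"))
for n,px in(("top",(392,215)),("side",(377,285))):
    c=unproj(d[n],*px,.036);print(n,c.round(3),tile(d[n],c[:2],.036))
for n,px in(("top",(276,205)),("side",(335,206))):
    c=unproj(d[n],*px,.062);print(n,c.round(3))
    I=cv2.cvtColor(rect(d[n],c[0]-.11,c[0]+.11,c[1]-.11,c[1]+.11,.062,1000),cv2.COLOR_RGB2GRAY)
    q=cv2.HoughCircles(cv2.GaussianBlur(I,(0,0),2),cv2.HOUGH_GRADIENT,1,100,param1=40,param2=8,minRadius=63,maxRadius=69)
    q=q[0][0] if q is not None else None;print(q, q is not None and (c[:2]-.11+q[1::-1]/1000).round(4))
    cv2.imwrite(f"pics/pan_{n}.png",I)
c=unproj(d["top"],175,207,.036);print(tile(d["top"],c[:2],.036))
cv2.imwrite("pics/pans.png",np.hstack([cv2.imread(f"pics/pan_{n}.png") for n in("top","side")]))
E
```

```text
top [ 0.546 -0.261  0.036] (array([ 0.54838815, -0.26043174]), array([0.03156048, 0.0911092 ]), np.float64(-0.2745753485120331))
side [ 0.548 -0.263  0.036] (array([ 0.54891332, -0.26170062]), array([0.03576777, 0.091058  ]), np.float64(-0.2847304844903128))
top [0.564 0.02  0.062]
[112.5 112.5  67.3] [0.5667 0.0224]
side [0.566 0.015 0.062]
[117.5 111.5  65. ] [0.5679 0.0227]
(array([0.5624122 , 0.27165993]), array([0.03296199, 0.09058382]), np.float64(-0.16514863684884395))
```

View pics/pans.png

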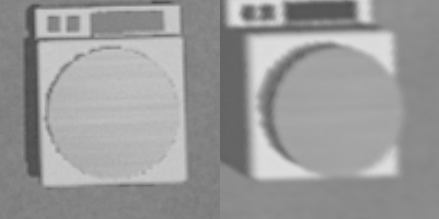

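Results:
- **Tile:** centre (0.5485, -0.261), yaw about -0.278. The measured size matches the given 90 x 30 mm.
- **Pan:** centre (0.567, 0.0225), radius about 66 mm. Both views agree.

Now I'll press the near end.

```bash
cat >> h.py <<'E'
from scipy.spatial.transform import Rotation as Ro
C=np.array([.5485,-.261,0.]);YAW=-.278;PAN=np.array([.567,.0225,.062])
def tilef(yaw,pitch=0): # tile axes, +x end raised by pitch
    return Ro.from_euler("ZY",[yaw,-pitch])
def tool(arm,p,T):
    """tool z = -tile z, tool y along tile y; of the two half turns the one nearest present joints"""
    best=None
    for a in(0,np.pi):
        q=(T*Ro.from_euler("XZ",[np.pi,a])).as_quat()
        j=arm.inverse_kinematics(p,q)
        if j is not None:
            k=np.abs(np.array(j)-arm.sense()["joint_positions"]).max()
            if best is None or k<best[0]: best=(k,q)
    return best[1]
E
python3 - <<'E'
from plant import arm
from h import *
import cv2
arm.close()
print("tips",arm.tips_ahead,arm.sense()["grip_width"])
T=tilef(YAW)
p=C+T.apply([-.051,0,0]);tip=arm.tips_ahead
up=p+[0,0,.036+.06+tip]
q=tool(arm,up,T);arm.move_to(up,q)
print(arm.sense()["t"],arm.sense()["position"]-up)
arm.move_linear(p+[0,0,.036+.012+tip],speed=.1)
f0=arm.sense()["contact_force"]
hit=arm.move_linear(p+[0,0,.036-.020+tip],speed=.02,stop_force=15)
s=arm.sense();print(hit,s["position"][2]-tip,s["contact_force"]-f0,s["t"])
arm.wait(.2)
arm.move_linear(up+[0,0,.08],speed=.15)
for n in("top","side"): 
    g=arm.snapshot(n);cv2.imwrite(f"pics/{n}1.png",g["pixels"][:,:,::-1])
    x,y=(342,165) if n=="top" else (316,240)
    cv2.imwrite(f"pics/c_{n}1.png",cv2.resize(g["pixels"][y:y+90,x:x+120,::-1].copy(),(400,300),interpolation=cv2.INTER_CUBIC))
cv2.imwrite("pics/tip.png",np.hstack([cv2.imread(f"pics/c_{n}1.png") for n in("top","side")]))
print(arm.sense()["t"])
E
```

```text
tips 0.008 -2.3642636450580008e-05
3.875 [ 4.19163028e-04  6.86602597e-04 -4.07560296e-05]
True 0.0178047427140704 [-2.59408636  3.23010095 13.47423441] 5.9083
7.4167
```

View pics/tip.png

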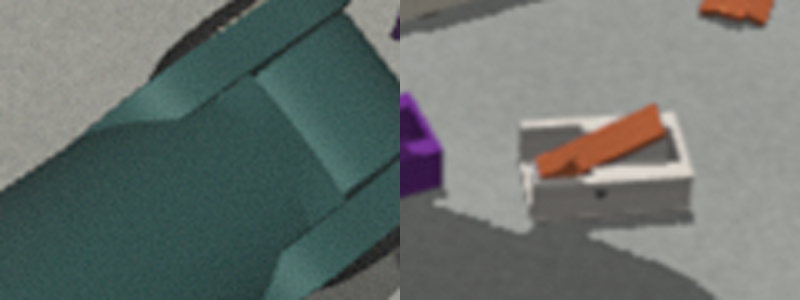

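The tile is tipped and stays up; its raised end is near side pixel (393,272). I'll check the height of its rotation axis by comparing predicted tile outlines with the side picture.

```bash
python3 - <<'E'
import cv2,pickle
from h import *
s=pickle.load(open("s0.pkl","rb"))["side"];P=s["mtx"]@np.c_[s["R"],s["t"]]
I=cv2.imread("pics/side1.png")[...,::-1].astype(int)
m=((I[...,0]>1.5*I[...,2])&(I[...,0]>60)).astype(np.uint8);M=np.zeros_like(m);M[240:330,316:420]=m[240:330,316:420]
M=max([k for k in cv2.findContours(M,0,1)[0]],key=cv2.contourArea);B=np.zeros_like(m);cv2.drawContours(B,[M],-1,1,-1)
B=cv2.resize(B*255,None,fx=4,fy=4)>127;B[:, :370*4]=0   # raised half only
T0=tilef(YAW)
box=np.array([[x,y,z] for x in(-.045,.045) for y in(-.015,.015) for z in(0,.006)])
for h in(-.006,0,.006,.012,.018):
  for deg in(26,28,30):
    T=tilef(YAW,np.radians(deg));R=C+[0,0,.03]+T0.apply([-.008,0,-h])+T.apply(box-[-.008,0,-h])
    p=np.c_[R,np.ones(8)]@P.T;p=(p[:,:2]/p[:,2:]*4+1.5)
    D=np.zeros(B.shape,np.uint8);cv2.fillPoly(D,[cv2.convexHull(p.astype(np.int32))],1);D[:,:370*4]=0
    D=D>0;print(h,deg,round((D&B).sum()/(D|B).sum(),3),D.sum(),B.sum())
E
```

```text
-0.006 26 0.76 5471 4494
-0.006 28 0.79 5461 4494
-0.006 30 0.807 5497 4494
0 26 0.81 5214 4494
0 28 0.837 5240 4494
0 30 0.863 5166 4494
0.006 26 0.842 4940 4494
0.006 28 0.857 4919 4494
0.006 30 0.846 4924 4494
0.012 26 0.818 4711 4494
0.012 28 0.823 4663 4494
0.012 30 0.811 4604 4494
0.018 26 0.794 4476 4494
0.018 28 0.779 4383 4494
0.018 30 0.76 4315 4494
```

Best fit is at about 4 mm below the underside with 28 deg tilt. Next is the grasp, with the tool normal to the tipped tile.

```bash
cat >> h.py <<'E'
TP=tilef(YAW,np.radians(28))
def tipped(v): v=np.array(v);o=np.array([-.008,0,-.004]);return C+[0,0,.03]+tilef(YAW).apply(o)+TP.apply(v-o)
E
python3 - <<'E'
from plant import arm
from h import *
import cv2
g=tipped([.033,0,.003+.001]);n=TP.apply([0,0,1.])   # TCP 1 mm above mid-thickness
pre=g+.07*n
q=tool(arm,pre,TP);print(g,arm.inverse_kinematics(g,q),arm.sense()["joint_positions"])
arm.let_go()
arm.move_to(pre,q)
print(arm.move_linear(g,speed=.06,stop_force=10),arm.sense()["position"]-g)
arm.close()
s=arm.sense();print(s["grip_width"],s["grip_force"],s["contact_force"],s["t"])
arm.move_linear(arm.sense()["position"]+[0,0,.12],speed=.1)
s=arm.sense();print(s["grip_width"],s["grip_force"],s["t"])
S=arm.snapshot("side");cv2.imwrite("pics/g.png",cv2.resize(S["pixels"][130:330,240:480,::-1].copy(),(720,600),interpolation=cv2.INTER_CUBIC))
E
```

```text
[ 0.57200654 -0.26770854  0.05231191] [ 0.88412421  0.60033499 -0.56181335  2.06439282  1.31577818  0.21768169
 -2.62429417] [-0.39159078  0.59107823  1.08140193  1.86371618 -0.59813119  1.05959809
 -0.91742528]Traceback (most recent call last):
  File "<stdin>", line 9, in <module>
plant.Unreachable: the arm cannot follow that straight line within its joint ranges
```

The tilted pose ended up in an awkward elbow posture from the redundant joint. I'll rise, go back to a straight-elbow posture and solve from there.

```bash
python3 - <<'E'
from plant import arm
from h import *
s=arm.sense();print(s["t"],s["position"],s["joint_positions"].round(2))
for dz in(.12,.08,.05,.03):
    try: arm.move_linear(s["position"]+[0,0,dz],speed=.15);print("up",dz);break
    except arm.Unreachable: pass
arm.goto_joints([.44,.418,0,1.614,0,1.11,1.57])
g=tipped([.033,0,.004]);n=TP.apply([0,0,1.])
for a in(0,np.pi):
    q=(TP*Ro.from_euler("XZ",[np.pi,a])).as_quat()
    for p in(g+.07*n,g):
        j=arm.inverse_kinematics(p,q);print(a,None if j is None else np.round(j,2))
s=arm.sense();print(s["t"],s["position"],s["joint_positions"].round(2))
E
```

```text
8.975 [ 0.5409469  -0.25895077  0.11461479] [-0.03  0.42  0.55  2.15 -1.15  0.31 -0.36]
up 0.12
0 [ 0.16  0.38  0.32  2.15 -0.94  0.23 -0.54]
0 [ 0.88  0.6  -0.56  2.06  1.32  0.22 -2.62]
3.141592653589793 [ 0.9   0.42 -0.55  2.12  0.71  0.21  1.07]
3.141592653589793 [ 0.88  0.6  -0.56  2.06  1.32  0.22  0.52]
12.0833 [ 0.55161162 -0.2935978   0.23854291] [ 0.44  0.42  0.    1.61 -0.    1.11  1.57]
```

```bash
python3 - <<'E'
from plant import arm
from h import *
g=tipped([.033,0,.004])
for th in(22,19,16,13):
    T=tilef(YAW,np.radians(th));n=T.apply([0,0,1.])
    q=(T*Ro.from_euler("XZ",[np.pi,np.pi])).as_quat()
    for p in(g+.07*n,g):
        j=arm.inverse_kinematics(p,q);print(th,None if j is None else np.round(j,2))
for th in (6,9,12,15): # placement, tool leaning outward
  for yaw in(-.28,0,.04,.3):
    T=tilef(yaw,-np.radians(th));q=(T*Ro.from_euler("XZ",[np.pi,np.pi])).as_quat()
    j=arm.inverse_kinematics(PAN+tilef(yaw).apply([.033,0,.005]),q);print(th,yaw,None if j is None else np.round(j,2))
E
```

```text
22 [ 0.5   0.39 -0.1   2.05 -0.05  0.33  1.75]
22 [ 0.49  0.54 -0.09  2.01 -0.02  0.22  1.73]
19 [ 0.48  0.41 -0.08  2.   -0.03  0.41  1.73]
19 [ 0.47  0.55 -0.08  1.97 -0.01  0.3   1.71]
16 [ 0.47  0.42 -0.07  1.95 -0.02  0.49  1.71]
16 [ 0.46  0.56 -0.07  1.93 -0.    0.37  1.7 ]
13 [ 0.45  0.44 -0.06  1.91 -0.    0.57  1.7 ]
13 [ 0.45  0.57 -0.06  1.9   0.01  0.45  1.69]
6 -0.28 [ 0.04  0.63 -0.13  1.72  0.05  0.89  1.19]
6 0 [ 0.04  0.64 -0.17  1.71  0.12  0.91  1.39]
6 0.04 [ 0.04  0.64 -0.18  1.71  0.12  0.91  1.42]
6 0.3 [ 0.04  0.64 -0.21  1.72  0.18  0.91  1.61]
9 -0.28 [ 0.05  0.65 -0.14  1.68  0.04  0.96  1.2 ]
9 0 [ 0.04  0.66 -0.17  1.67  0.11  0.98  1.4 ]
9 0.04 [ 0.04  0.66 -0.18  1.67  0.12  0.98  1.43]
9 0.3 [ 0.03  0.66 -0.21  1.68  0.19  0.98  1.61]
12 -0.28 [ 0.06  0.68 -0.14  1.64  0.02  1.02  1.22]
12 0 [ 0.04  0.69 -0.18  1.63  0.1   1.04  1.4 ]
12 0.04 [ 0.04  0.69 -0.18  1.63  0.12  1.05  1.43]
12 0.3 [ 0.03  0.69 -0.21  1.63  0.19  1.05  1.61]
15 -0.28 [ 0.07  0.71 -0.15  1.6   0.01  1.09  1.23]
15 0 [ 0.04  0.72 -0.18  1.59  0.1   1.11  1.41]
15 0.04 [ 0.04  0.72 -0.18  1.59  0.11  1.11  1.44]
15 0.3 [ 0.02  0.72 -0.21  1.59  0.19  1.11  1.6 ]
```

A 19 deg tool tilt works comfortably, and so does a 9 deg lean at the placement.

```bash
python3 - <<'E'
from plant import arm
from h import *
import cv2
g=tipped([.033,0,.004]);T=tilef(YAW,np.radians(19));n=T.apply([0,0,1.])
q=(T*Ro.from_euler("XZ",[np.pi,np.pi])).as_quat()
arm.move_to(g+.07*n,q)
print(arm.move_linear(g,speed=.06,stop_force=10),arm.sense()["position"]-g)
arm.close()
s=arm.sense();print(s["grip_width"],s["grip_force"],s["contact_force"],s["t"])
arm.move_linear(s["position"]+[0,0,.12],speed=.1)
s=arm.sense();print(s["grip_width"],s["grip_force"],s["t"],s["position"])
S=arm.snapshot("side");cv2.imwrite("pics/g.png",cv2.resize(S["pixels"][130:330,280:480,::-1].copy(),(600,600),interpolation=cv2.INTER_CUBIC))
E
```

```text
False [ 1.06395730e-04 -7.95918179e-05  3.98958592e-04]
0.027995511566585855 58.60014796257019 [-1.16511701 -0.38525706  4.09343067] 14.7
0.028154490567437306 58.899577260017395 16.05 [ 0.57175123 -0.26763625  0.17173308]
```

View pics/g.png

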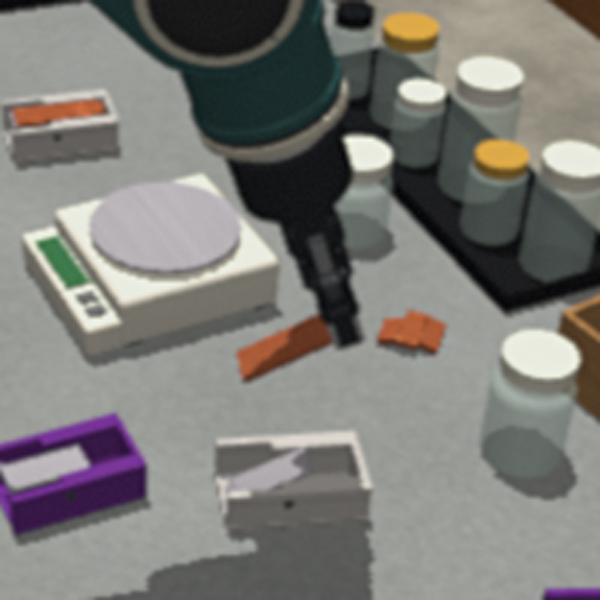

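The tile is held by its raised end (width about 28 mm, grip about 59 N) and both rests are undisturbed. I'll carry it above the pan, levelled, and check its level in the side picture.

```bash
cat >> h.py <<'E'
PY=0.
def place_q(th=9): return (tilef(PY,-np.radians(th))*Ro.from_euler("XZ",[np.pi,np.pi])).as_quat()
def fit(s,B,c0,yaw):
    """fit x, z, pitch of tile from side-view mask B (4x)"""
    from scipy.optimize import minimize
    P=s["mtx"]@np.c_[s["R"],s["t"]]
    box=np.array([[x,y,z] for x in(-.045,.018) for y in(-.015,.015) for z in(0,.006)])
    def f(v):
        R=c0+[v[0],0,v[1]]+tilef(yaw,v[2]).apply(box)
        p=np.c_[R,np.ones(8)]@P.T;p=p[:,:2]/p[:,2:]*4+1.5
        D=np.zeros(B.shape,np.uint8);cv2.fillPoly(D,[cv2.convexHull(p.astype(np.int32))],1);return -(D&B).sum()/(D|B).sum()
    return min((minimize(f,[0,0,p],method="Nelder-Mead",options=dict(initial_simplex=np.array([[0,0,p],[.004,0,p],[0,.004,p],[0,0,p+.1]]))) for p in(-.15,0,.15)),key=lambda r:r.fun)
E
python3 - <<'E'
from plant import arm
from h import *
import cv2
hov=PAN+tilef(PY).apply([.033,0,.004])+[0,0,.05]
arm.move_to(hov+[0,0,.05],place_q())
arm.move_linear(hov,speed=.08)
s=arm.sense();print(s["grip_width"],s["t"],s["position"]-hov)
S=arm.snapshot("side");cv2.imwrite("pics/h.png",cv2.resize(S["pixels"][120:280,240:440,::-1].copy(),(750,600),interpolation=cv2.INTER_CUBIC))
I=S["pixels"].astype(int)
m=((I[...,0]>1.5*I[...,2])&(I[...,0]>60)).astype(np.uint8);w=np.zeros_like(m);w[150:250,290:400]=m[150:250,290:400]
k=max(cv2.findContours(w,0,1)[0],key=cv2.contourArea);B=np.zeros_like(m);cv2.drawContours(B,[k],-1,1,-1);print(cv2.boundingRect(k))
B=(cv2.resize(B*255,None,fx=4,fy=4)>127).astype(np.uint8)
r=fit(S,B,PAN+[0,0,.05],PY);print(r.x,r.fun)
E
```

```text
0.028266604480873675 17.9917 [2.23753484e-04 7.77493326e-05 2.37765068e-04]
(317, 181, 30, 13)
[ 0.00133333  0.03866667 -0.55      ] 0.0h.py:45: RuntimeWarning: overflow encountered in scalar negative
  D=np.zeros(B.shape,np.uint8);cv2.fillPoly(D,[cv2.convexHull(p.astype(np.int32))],1);return -(D&B).sum()/(D|B).sum()
```

View pics/h.png

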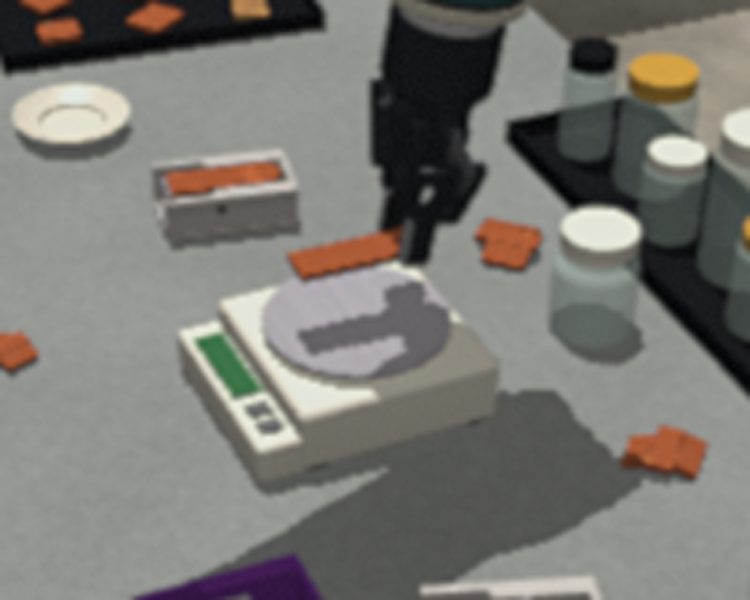

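The tile is held above the pan and looks close to level. The fit had an unsigned-arithmetic bug, so I'll redo it from a fresh picture.

```bash
sed -i 's/return -(D&B).sum()/return -float((D\&B).sum())/' h.py; python3 - <<'E'
from plant import arm
from h import *
S=arm.snapshot("side");I=S["pixels"].astype(int)
m=((I[...,0]>1.5*I[...,2])&(I[...,0]>60)).astype(np.uint8);w=np.zeros_like(m);w[178:200,310:352]=m[178:200,310:352]
B=(cv2.resize(w*255,None,fx=4,fy=4)>127).astype(np.uint8)
r=fit(S,B,PAN+[0,0,.05],PY);print(r.x,r.fun)
E
```

```text
[0.00681587 0.0016604  0.0678509 ] -0.7704326923076923
```

The fit gives roughly +4 deg of pitch and a shift of +5 mm in x. I'll correct partly for both, then lower to contact and release.

```bash
python3 - <<'E'
from plant import arm
from h import *
b=PAN+tilef(PY).apply([.033-.004,0,.004])
arm.move_to(b+[0,0,.04],place_q(12))
arm.move_linear(b+[0,0,.015],speed=.06)
h=arm.move_linear(b+[0,0,-.006],speed=.02,stop_force=4)
s=arm.sense();print(h,s["position"]-b,s["contact_force"],s["moment"],s["t"])
S=arm.snapshot("side");cv2.imwrite("pics/i.png",cv2.resize(S["pixels"][150:250,280:405,::-1].copy(),(750,600),interpolation=cv2.INTER_CUBIC))
E
```

```text
True [ 9.59559278e-05 -3.04379831e-05  5.14841622e-03] [-1.21194463  0.23016559  7.98451565] [-0.04255219  0.32666566  0.02792781] 19.5167
```

View pics/i.png

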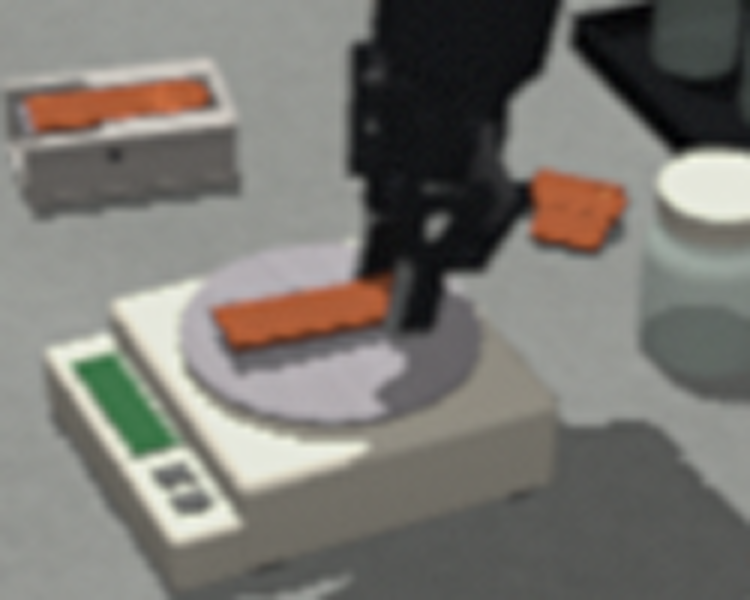

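The fingertips rest on the pan with the tile about level and a few mm above it. I'll tilt the free end down onto the pan so it isn't dropped, then release.

```bash
python3 - <<'E'
from plant import arm
from h import *
p=arm.sense()["position"]
arm.move_to(p,place_q(8))
s=arm.sense();print(s["contact_force"],s["moment"])
arm.let_go();arm.wait(.3)
n=tilef(PY,-np.radians(8)).apply([0,0,1.])
arm.move_linear(arm.sense()["position"]+.1*n,speed=.08)
arm.goto_joints([.9,.3,0,1.5,0,1.34,1.57])
S={n:arm.snapshot(n) for n in("top","side")}
for n in S:
    try: print(n,tile(S[n],PAN[:2],.068))
    except Exception as e: print(n,e)
a=cv2.resize(S["top"]["pixels"][165:255,145:325,::-1].copy(),(720,360));b=cv2.resize(S["side"]["pixels"][150:250,270:390,::-1].copy(),(288,240))
b=cv2.copyMakeBorder(b,0,0,0,432,0);cv2.imwrite("pics/j.png",np.vstack([a,b]));print(arm.sense()["t"])
E
```

```text
[-0.33405705  0.27888519 -0.20836979] [ 0.03121917 -0.18045136 -0.04020478]
top (array([0.56200038, 0.02219402]), array([0.03015526, 0.08959419]), np.float64(-0.059630710653217234))
side (array([0.53323975, 0.0218873 ]), array([0.03702911, 0.03109903]), np.float64(1.480136462364878))
24.3833
```

View pics/j.png

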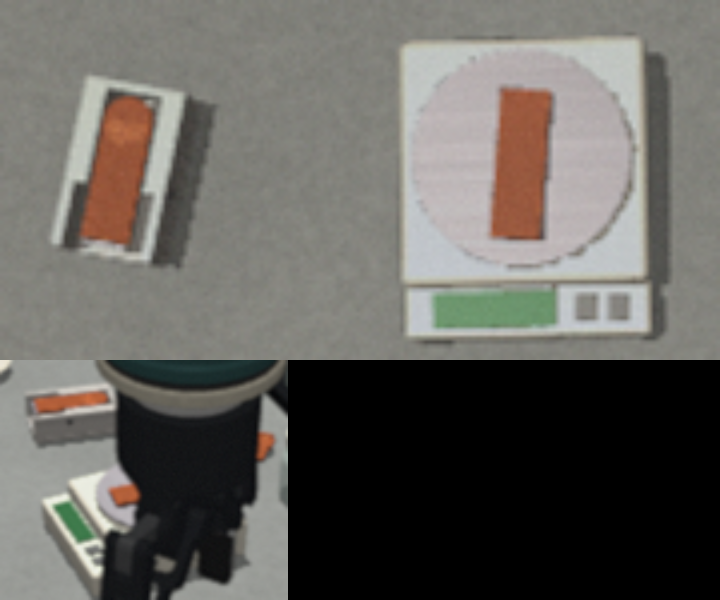

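The tile lies flat on the pan at (0.562, 0.022), about 5 mm from the pan's centre and full size in the top view. The round tile is undisturbed and the arm is clear, so I'll hand in.

```bash
python3 -c "
from plant import arm
print(arm.finish_job())"
```

```text
the job is handed in; nothing more can be done
None
```

The job is handed in: the square-ended tile was tipped up, taken by its raised end and set down flat about 5 mm from the pan's centre, with the round-ended tile still in its well; no verdict came back.

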